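Find the rocking canister cover and press it home

ROBOT

A 6-joint arm with a two-finger parallel gripper is mounted at the origin on the work surface. World frame = base frame: x ahead of the robot, y to its left, z up, the work surface at z = 0. Lengths are in m, angles in rad, forces in N, time in s.
With the tool pointing down it reaches from about 0.35 to 0.8 m from the base axis. Payload 7.3 kg.
Tool frame: the origin (TCP) lies midway between the tips of the shut fingers; the grasp point (between the pads) lies 19 mm behind it; y points along the fingers, x is the direction in which the jaws open and shut, and the axes are right-handed (so a half turn about y gives the same grasp; the last joint's range is limited). The gripper opens to 85 mm and grips with 20 to 120 N. Pads are 22 mm wide; open, the fingers measure 114 mm over their backs; the gripper's body (76 mm by 85 mm) begins 54 mm behind the grasp point. The pads swing forward as they close: fully open they stand 13 mm farther back than shut.
Start: joints at [0.993, 0.342, 1.524, -0, 1.275, -0.146], TCP at [0.22, 0.477, 0.231] pointing down, gripper open.
Joint ranges: [-2.53, 2.53], [-0.77, 2.02], [0.04, 2.7], [-1, 4.14], [0.28, 2.66], [-3.11, 3.11]. Speed limits (rad/s): [2.57, 2.57, 3.14, 3.14, 3.14, 3.14].

INTERFACE

Orientations are given as a unit quaternion [w, x, y, z].
In Python, from rig import * gives the robot as it stands.
- The arm moves only by the tool move_arm, never from a script. Its argument "moves" is a list of rows, each an object of numbers: "fingers": the closure, from 0 (fully open) to 1 (shut); "tx", "ty", "tz": the shift along the tool's x, y, z in mm; "twist": the turn about the tool's y in degrees. A call has 1 to 20 rows; each row shifts and turns the pose as measured when the row begins, along the tool's axes as they then stand; what a row does not reach is not made up. A row lasts 1/12 s, in which the tool goes at most 41.7 mm and 7.16 degrees, less where a joint would pass 70% of its speed; a pose out of reach is approached as far as the arm can. A call with a gripper value outside its range is refused whole. The fingers move at their own pace and stop on an object; the grip force is fixed at half the most. Time passes only in rows, so rows that do not move let the fingers close. It gives the time, the measured TCP pose, the force and the opening at its end, in the units of the state.
- observe(): the state, without advancing time (a new reading comes with each control period).
- get_image(name): name is "side" or "top" or "wrist"; returns a dict with "pixels" (400x640x3 uint8, blue, green, red), "K" (3x3 intrinsics, pixels), "R" (3x3) and "t" (3): a world point X has camera coordinates R X + t. Camera axes: x right, y down, z forward; pixel columns grow to the right and rows downward; lengths in m; the calibration is good to about 2 mm. A picture is of the moment at which its call begins. There is no depth.
- finish_job(): hands the job in, once; it reports no verdict.
Trained networks look in a picture, given as the dict that the camera call returned (one of the last four; its "shot" number tells which), for a name from the list of things; names that differ only in an ending like _2 or _b are one class to them, and where a whole thing is asked for, a point or a joint stands for the part that bears it (a point fixed in the world has none). Each returns a list of dicts, best first, with "confidence" (0 to 1); they miss things now and then, are a little off and sometimes report something else, mostly with a low value. They report only what shows in the picture. A call takes as long as a camera call.
- silhouettes(name, picture): "mask" (400x640 bool, what is visible of it) and "extent" ([centre column, centre row, width, height] in pixels, round what is visible of it).
The state is a dict: "time": time; "q": joint angles; "qvel": joint speeds; "joint_efforts": joint torques, N m; "position": TCP position; "tool_rot": TCP orientation; "wrist_force": force on the tool from outside, world axes, zero at the start; "moment": the same for the moment, N m; "grip_width": opening from 0.0 (shut) to 1.0 (fully open).
Only numpy, scipy, OpenCV 4.12 (cv2) and the standard library are available. Lean on these libraries where they do the work, as an engineer would, in place of code of your own. Each camera call takes 0.05 s, during which the arm holds its last target.

TASK

One of the four round white covers on the sorting rack is not pushed home. Press on the covers near their rims until you find the one that rocks, take the fingers off so that it springs back level, then push that one straight down at its middle until it sits fully home on its neck. Do it all by pressing with the fingertips: do not pull up or lift any cover, and leave the cans, bottle, tin, dish and pot where they stand.

Things in the scene. Friction and masses are not known exactly. Their poses are not given: they have to be found in the camera images.
- rack: low fixed plywood rack, 250 x 370 mm (its x, y), 60 mm high, origin at the centre of its underside. Six places, at x = -55 and +55 mm by y = -115, 0 and +115 mm of its frame (to 3 mm): four covered canister necks, a flattened can, and the dish with the pot, in changing order. The deck outside each row, along the long edges, is clear.
- top_a (a point): top centre of one of four identical round white plastic covers, 80 mm across, flat on top, with a ribbed 20 mm skirt that hides the neck and any gap; z is the cover's own upright axis. All four: at the start every top, the loose one too, is 89 to 95 mm above the shelf, as the necks differ in height: height does not tell the loose one. Exactly one, in any place, is loose.
- top_b (a point): top centre of one of four identical round white plastic covers, 80 mm across, flat on top, with a ribbed 20 mm skirt that hides the neck and any gap; z is the cover's own upright axis. The loose one stands 5 mm proud, level; pressed 25 mm or more from its centre with 3 to 5 N it tips about 0.14 rad, that rim sinking 5 mm, and springs back. Rim presses never seat it.
- top_c (a point): top centre of one of four identical round white plastic covers, 80 mm across, flat on top, with a ribbed 20 mm skirt that hides the neck and any gap; z is the cover's own upright axis. The loose one, pushed straight down with 10 N or more within 5 mm of its middle, slides 5 mm down, stops hard, stays there and no longer rocks.
- top_d (a point): top centre of one of four identical round white plastic covers, 80 mm across, flat on top, with a ribbed 20 mm skirt that hides the neck and any gap; z is the cover's own upright axis. The three covers that are home already are solid everywhere and do not sink or tip.
- can_1: bystander: end-on flattened silver drinks can, 66 mm across, 26 mm high, origin at the centre of its underside; stands on the rack in one of the six places
- can_2: bystander: end-on flattened silver drinks can, 66 mm across, 26 mm high, origin at the centre of its underside; on the shelf right of the rack
- can_3: bystander: end-on flattened silver drinks can, 66 mm across, 26 mm high, origin at the centre of its underside; on the shelf left of the rack
- dish: bystander: small blue ceramic dish, 100 mm across, 32 mm high, loose on the rack in one of the six places; origin at the centre of its underside
- pot: bystander: empty white yogurt pot, 66 mm across, 72 mm high, standing in the dish; its rim is about 138 mm above the shelf; origin at the centre of its underside
- bottle: bystander: brown glass bottle, 62 mm across, 228 mm high, on the shelf left of the rack; origin at the centre of its underside
- tin: bystander: steel food tin, 73 mm across, 58 mm high, on the shelf right of the rack; origin at the centre of its underside

How it is judged:
By the outcome, as a careful person would: the job done as asked, in the order asked, and still so for the second after the job is handed in, with the robot touching nothing.
It also fails if it takes over 54 s, if anything falls off the work surface, if the arm or the gripper's body presses on something with over 40 N, if the wrist force passes 120 N, or if a joint passes its speed limit or range.

## Working session

There is one attempt and no reset: what is moved stays moved. The work goes in short steps, Python scripts to look and compute and a tool call to move; the robot and the scene stay as the last step left them, time stands still between calls to the robot, and variables do not carry over. Pictures are saved under pics/ and viewed, and the job is handed in when it is done.

Besides the shell and the picture viewer there is one more tool, called after "Emit:" as name(argument=value, ...), one argument or row to a line, values as JSON. move_arm: Moves the arm, as the interface text tells. Its arguments: {"type":"object","properties":{"moves":{"type":"array"}},"required":["moves"]}

```bash
mkdir -p pics; ls; python3 - <<'E'
from rig import *
import cv2
s=observe();print({k:s[k] for k in('time','position','tool_rot','wrist_force','grip_width')})
for n in('top','side'):
    p=get_image(n);cv2.imwrite(f'pics/{n}0.png',p['pixels']);print(n,p['K'],p['R'],p['t'])
    for nm in('top_a','can_1','dish','rack'):
        for d in silhouettes(nm,p):print(nm,round(d['confidence'],2),[round(float(v),1) for v in d['extent']])
E
```

```text
pics
{'time': 0.0, 'position': array([0.21947944, 0.47648353, 0.23063316]), 'tool_rot': array([-0.59527581,  0.59573111,  0.38078473, -0.38177762]), 'wrist_force': array([-0.24950619,  0.83066631,  1.61280947]), 'grip_width': 0.998854863104883}
top [[401.81405517   0.         321.66059012]
 [  0.         401.81405517 200.8756418 ]
 [  0.           0.           1.        ]] [[ 0.15887965 -0.98729258  0.00325937]
 [-0.96551736 -0.1560634  -0.20837573]
 [ 0.20623648  0.02995969 -0.97804342]] [-0.05347591  0.50760131  1.29512447]
top_a 0.91 [311.7, 188.0, 23.6, 23.2]
top_a 0.87 [330.9, 159.6, 25.2, 22.6]
top_a 0.7 [339.6, 208.2, 26.9, 23.9]
top_a 0.68 [386.6, 200.7, 24.7, 25.5]
top_a 0.35 [202.8, 155.1, 32.5, 37.1]
can_1 0.68 [454.7, 243.7, 22.0, 20.3]
can_1 0.54 [188.4, 234.1, 19.2, 19.9]
dish 0.65 [359.1, 182.0, 31.0, 27.4]
rack 0.91 [351.7, 199.3, 131.4, 120.0]
side [[397.75784981   0.         314.97498583]
 [  0.         397.75784981 199.41401462]
 [  0.           0.           1.        ]] [[ 0.95935198 -0.28221038  0.00104328]
 [-0.14352792 -0.49108818 -0.85920436]
 [ 0.24298873  0.82412966 -0.51163149]] [-0.47004961  0.15261091  1.21178284]
top_a 0.81 [317.9, 212.2, 24.5, 17.0]
top_a 0.72 [348.8, 234.4, 29.4, 18.7]
top_a 0.71 [324.9, 193.9, 25.5, 15.9]
top_a 0.55 [359.9, 195.0, 19.9, 17.6]
top_a 0.16 [250.4, 169.7, 18.1, 6.2]
can_1 0.82 [351.2, 324.1, 27.9, 27.3]
can_1 0.78 [313.4, 233.4, 21.9, 17.8]
can_1 0.61 [250.6, 168.2, 15.5, 7.2]
dish 0.73 [352.0, 215.4, 30.6, 16.9]
rack 0.94 [329.6, 232.5, 92.7, 88.4]
```

```bash
python3 - <<'E'
import cv2
for n,(a,b,c,d) in {'top':(120,290,150,510),'side':(130,360,200,460)}.items():
    im=cv2.imread(f'pics/{n}0.png')[a:b,c:d];f=min(800/im.shape[1],600/im.shape[0])
    cv2.imwrite(f'pics/{n}0c.png',cv2.resize(im,None,fx=f,fy=f,interpolation=cv2.INTER_CUBIC));print(f)
E
```

```text
2.2222222222222223
2.608695652173913
```

View pics/top0c.png

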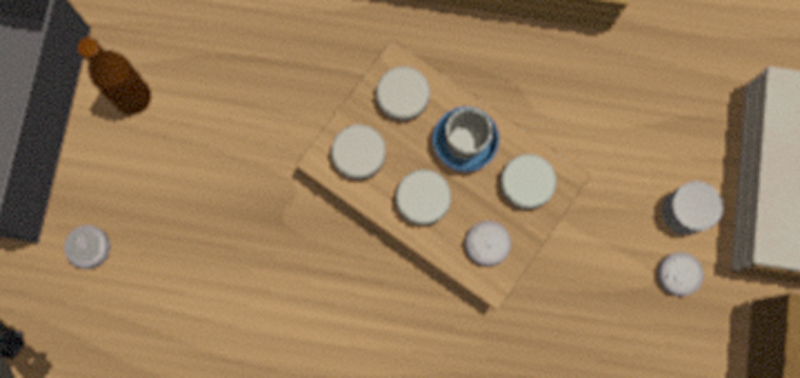

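View pics/side0c.png

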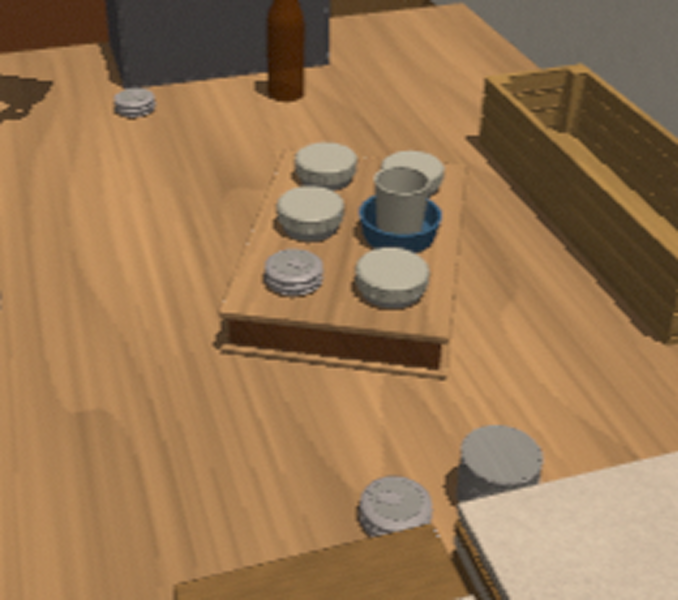

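The top view shows covers at crop (402,93), (358,152), (423,197) and (528,181). The flattened can is at (488,243) and the dish with the pot at (468,137). The side view agrees. Next I fit the rack pose and the cover centres to both views.

```bash
cat > h.py <<'E'
from rig import *
import cv2, numpy as np
from scipy.optimize import least_squares
from scipy.spatial.transform import Rotation as Ro
def proj(p,X):
    c=np.atleast_2d(X)@p['R'].T+p['t'];u=c@p['K'].T
    return u[:,:2]/u[:,2:]
a=np.linspace(0,2*np.pi,60)
def cylcent(p,c,r,h,ztop):
    pts=np.concatenate([np.c_[c[0]+r*np.cos(a),c[1]+r*np.sin(a),np.full(60,z)] for z in(ztop,ztop-h)])
    hull=cv2.convexHull(proj(p,pts).astype(np.float32))
    m=cv2.moments(hull);return np.array([m['m10'],m['m01']])/m['m00']
def toolR(s):
    w,x,y,z=s['tool_rot'];return Ro.from_quat([x,y,z,w]).as_matrix()
def cent(m):
    ys,xs=np.nonzero(m);return np.array([xs.mean(),ys.mean()])
def toolshift(s,target):
    return toolR(s).T@(np.array(target)-s['position'])*1000
E
python3 - <<'E'
from h import *
obs={}
P={n:get_image(n) for n in('top','side')}
for n,p in P.items():
    obs[n]=[cent(d['mask']) for d in silhouettes('top_a',p) if d['confidence']>.5]
    print(n,np.round(obs[n],1).tolist())
p=P['top']
cs=[]
for o in obs['top']:
    f=lambda c:cylcent(p,c,.04,.02,.092)-o
    c=least_squares(f,[.5,0]).x
    e=[np.linalg.norm(cylcent(P['side'],c,.04,.02,.092)-q) for q in obs['side']]
    j=int(np.argmin(e));cams=[c]
    for z in(.092,):
        c2=least_squares(lambda c:cylcent(P['side'],c,.04,.02,z)-obs['side'][j],c).x
    print(np.round(c,4),np.round(c2,4),round(min(e),2)); cs.append(c)
cs=np.array(cs)
slots=np.array([[x,y] for x in(-.055,.055) for y in(-.115,0,.115)])
best=None
for yaw in np.arange(-np.pi,np.pi,.3):
    def f(v):
        R=np.array([[np.cos(v[2]),-np.sin(v[2])],[np.sin(v[2]),np.cos(v[2])]])
        S=slots@R.T+v[:2]
        return np.array([S[np.argmin(np.linalg.norm(S-c,axis=1))]-c for c in cs]).ravel()
    for dx in(-.05,0,.05):
      for dy in (-.06,0,.06):
        r=least_squares(f,[*(cs.mean(0)+[dx,dy]),yaw])
        if best is None or r.cost<best.cost:best=r
v=best.x;print(v,best.cost,np.round(best.fun*1000,1))
R=np.array([[np.cos(v[2]),-np.sin(v[2])],[np.sin(v[2]),np.cos(v[2])]])
print(np.round(slots@R.T+v[:2],4))
print(toolR(observe()).round(3))
E
```

```text
top [[387.3, 200.8], [310.8, 187.4], [340.0, 207.8], [330.7, 161.4]]
side [[317.9, 210.3], [349.5, 235.0], [324.1, 192.9], [359.5, 192.6]]
[ 0.5382 -0.1855] [ 0.5353 -0.1951] 2.06
[0.5427 0.0699] [0.5384 0.0559] 2.13
[ 0.4902 -0.0357] [ 0.4867 -0.0437] 1.5
[0.6421 0.0188] [0.6542 0.0244] 3.01
[ 0.5404073  -0.0588418  -0.46486158] 3.457451681006586e-06 [-0.1 -0.8  0.1 -1.2  1.1  1.5 -1.   0.5]
[[ 0.4397 -0.137 ]
 [ 0.4912 -0.0342]
 [ 0.5428  0.0686]
 [ 0.538  -0.1863]
 [ 0.5896 -0.0835]
 [ 0.6411  0.0193]]
[[ 0.419  0.    -0.908]
 [ 0.908  0.     0.419]
 [ 0.    -1.    -0.   ]]
```

Emit:
move_arm(
  moves=[
    {"fingers": 1, "tx": -16.7, "tz": -31},
    {"fingers": 1, "tx": -16.7, "tz": -31},
    {"fingers": 1, "tx": -16.7, "tz": -31},
    {"fingers": 1, "tx": -16.7, "tz": -31},
    {"fingers": 1, "tx": -16.7, "tz": -31},
    {"fingers": 1, "tx": -16.7, "tz": -31},
    {"fingers": 1, "tx": -16.7, "tz": -31},
    {"fingers": 1, "tx": -16.7, "tz": -31},
    {"fingers": 1, "tx": -16.7, "tz": -31},
    {"fingers": 1, "tx": -16.7, "tz": -31},
    {"fingers": 1, "tx": -16.7, "tz": -31},
    {"fingers": 1, "tx": -16.7, "tz": -31},
    {"fingers": 1, "tx": -16.7, "tz": -31},
    {"fingers": 1, "tx": -16.7, "tz": -31},
    {"fingers": 1},
  ],
)

```text
invalid input at $.moves[0]: expected keys fingers, tx, ty, tz, twist
```

```bash
python3 - <<'E'
from h import *
s=observe();print(s['time'],s['position'],s['wrist_force'],s['grip_width'],toolR(s).round(3).tolist())
print(toolshift(s,[.516,.0827,.12]))
p=get_image('wrist');cv2.imwrite('pics/w1.png',p['pixels']);print(p['R'],p['t'],p['K'])
im=p['pixels'].copy()
for c in([.5428,.0693],[.4908,-.035],[.538,-.186],[.642,.019]):
    u=proj(p,[[*c,.092]])[0];print(u)
for d in silhouettes('top_a',p):print(round(d['confidence'],2),cent(d['mask']),d['extent'])
E
```

```text
0.7 [0.21970983 0.47683352 0.23134414] [-0.43764187 -0.13999079  0.87008387] 0.9990249541958754 [[0.419, 0.0, -0.908], [0.908, 0.0, 0.419], [0.0, -1.0, -0.0]]
[-233.96620839  111.32628271 -434.04249429]
[[ 4.19197779e-01  9.07894823e-01  4.61350046e-04]
 [ 8.72423837e-01 -4.02960484e-01  2.76585426e-01]
 [ 2.51296382e-01 -1.15541503e-01 -9.60989224e-01]] [-0.52651426 -0.03506506  0.37705826] [[345.07825928   0.         323.37999082]
 [  0.         345.07825928 200.94320036]
 [  0.           0.           1.        ]]
[128.09275122 561.71250032]
[ 30.99037873 559.82580188]
[-40.66437976 615.26411535]
[138.35293439 619.25985088]
```

View pics/w1.png

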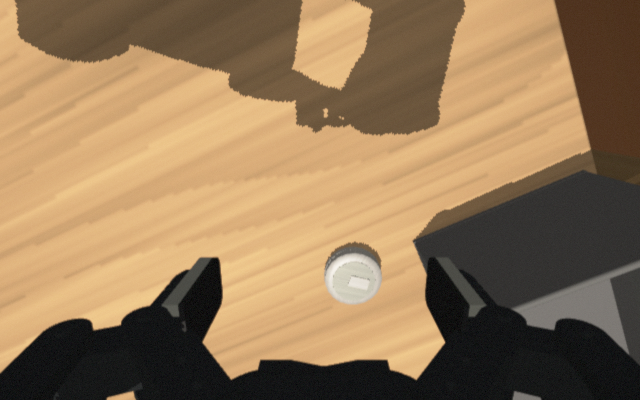

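The call was refused because every key is needed in each row, so the arm did not move. The wrist view shows can_3 at (353,277) below the open fingers, and no covers yet.

Emit:
move_arm(
  moves=[
    {"fingers": 1, "tx": -16.7, "ty": 0, "tz": -31, "twist": 0},
    {"fingers": 1, "tx": -16.7, "ty": 0, "tz": -31, "twist": 0},
    {"fingers": 1, "tx": -16.7, "ty": 0, "tz": -31, "twist": 0},
    {"fingers": 1, "tx": -16.7, "ty": 0, "tz": -31, "twist": 0},
    {"fingers": 1, "tx": -16.7, "ty": 0, "tz": -31, "twist": 0},
    {"fingers": 1, "tx": -16.7, "ty": 0, "tz": -31, "twist": 0},
    {"fingers": 1, "tx": -16.7, "ty": 0, "tz": -31, "twist": 0},
    {"fingers": 1, "tx": -16.7, "ty": 0, "tz": -31, "twist": 0},
    {"fingers": 1, "tx": -16.7, "ty": 0, "tz": -31, "twist": 0},
    {"fingers": 1, "tx": -16.7, "ty": 0, "tz": -31, "twist": 0},
    {"fingers": 1, "tx": -16.7, "ty": 0, "tz": -31, "twist": 0},
    {"fingers": 1, "tx": -16.7, "ty": 0, "tz": -31, "twist": 0},
    {"fingers": 1, "tx": 0, "ty": 0, "tz": 0, "twist": 0},
  ],
)

```text
time: 1.88
position: [0.4849, 0.1261, 0.2316]
tool_rot: [-0.594, 0.594, 0.386, -0.382]
wrist_force: [-1.0, -0.7, 1.4]
grip_width: 0.002
```

```bash
python3 - <<'E'
from h import *
s=observe();print(s['time'],s['position'],s['wrist_force'],s['grip_width'],toolR(s).round(3).tolist())
print(toolshift(s,[.516,.0827,.11]))
p=get_image('wrist');cv2.imwrite('pics/w2.png',p['pixels'])
im=p['pixels'].copy()
for c in([.5428,.0693],[.4908,-.035],[.538,-.186],[.642,.019]):
    u=proj(p,[[*c,.092]])[0];print(u, cylcent(p,c,.04,.02,.092))
for d in silhouettes('top_a',p):print(round(d['confidence'],2),cent(d['mask']),d['extent'])
E
```

```text
1.8833 [0.48489307 0.12613425 0.23156323] [-1.03372888 -0.69769091  1.43719664] 0.0016495471169349243 [[0.411, 0.005, -0.912], [0.912, 0.003, 0.411], [0.005, -1.0, -0.004]]
[-27.38753663 121.60406259 -45.76210535]
[289.97174867 270.5225366 ] [290.54965936 265.54757397]
[159.38880383 266.3335371 ] [162.86068794 261.03305982]
[ 52.47121643 364.25873723] [ 58.5845692  356.76649454]
[287.96020901 372.08666661] [288.6633069  364.80766435]
0.82 [ 56.83023932 350.03489152] [62.0, 351.7, 95.1, 70.4]
0.77 [321.6284153 355.0273224] [323.8, 353.7, 10.5, 18.8]
0.71 [160.61242921 261.56344711] [161.4, 260.4, 96.9, 87.1]
0.6 [276.77489925 256.33880253] [284.2, 259.3, 76.0, 84.0]
```

View pics/w2.png

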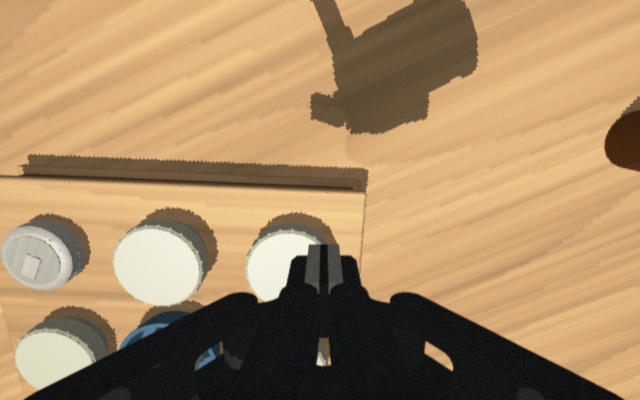

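The wrist view shows covers B at about (158,266), C at (57,357) and A half hidden behind the fingers. The fitted centres project to within a few pixels of these. Now I go above A's outer rim.

Emit:
move_arm(
  moves=[
    {"fingers": 1, "tx": -9, "ty": 10, "tz": -15, "twist": 0},
    {"fingers": 1, "tx": -9, "ty": 20, "tz": -15, "twist": 0},
    {"fingers": 1, "tx": -9, "ty": 30, "tz": -15, "twist": 0},
    {"fingers": 1, "tx": 0, "ty": 30, "tz": 0, "twist": 0},
    {"fingers": 1, "tx": 0, "ty": 22, "tz": 0, "twist": 0},
    {"fingers": 1, "tx": 0, "ty": 0, "tz": 0, "twist": 0},
  ],
)

```text
time: 2.48
position: [0.5117, 0.093, 0.1184]
tool_rot: [0.593, -0.592, -0.391, 0.382]
wrist_force: [-1.4, -0.3, -0.4]
grip_width: -0.004
```

```bash
python3 - <<'E'
from h import *
s=observe();print(s['time'],s['position'],s['wrist_force'],toolR(s).round(3).tolist())
print(toolshift(s,[.516,.0827,.10]))
E
```

```text
2.4833 [0.51169249 0.09295037 0.11842271] [-1.3509575  -0.31020159 -0.42238548] [[0.403, 0.009, -0.915], [0.915, 0.008, 0.403], [0.011, -1.0, -0.005]]
[-7.84403386 18.38018931 -7.97877266]
```

Emit:
move_arm(
  moves=[
    {"fingers": 1, "tx": -8, "ty": 10, "tz": -8, "twist": 0},
    {"fingers": 1, "tx": 0, "ty": 3, "tz": 0, "twist": 0},
    {"fingers": 1, "tx": 0, "ty": 0, "tz": 0, "twist": 0},
  ],
)

```text
time: 2.73
position: [0.5157, 0.0846, 0.1062]
tool_rot: [0.592, -0.591, -0.392, 0.383]
wrist_force: [-0.4, 0.6, -0.0]
grip_width: -0.001
```

Emit:
move_arm(
  moves=[
    {"fingers": 1, "tx": 0, "ty": 2, "tz": 0, "twist": 0},
    {"fingers": 1, "tx": 0, "ty": 2, "tz": 0, "twist": 0},
  ],
)

```text
time: 2.9
position: [0.5169, 0.085, 0.1042]
tool_rot: [-0.591, 0.591, 0.393, -0.382]
wrist_force: [-0.6, -0.2, -0.2]
grip_width: -0.0
```

Emit:
move_arm(
  moves=[
    {"fingers": 1, "tx": 0, "ty": 2, "tz": 0, "twist": 0},
    {"fingers": 1, "tx": 0, "ty": 2, "tz": 0, "twist": 0},
  ],
)

```text
time: 3.07
position: [0.5179, 0.0854, 0.1015]
tool_rot: [-0.59, 0.592, 0.394, -0.381]
wrist_force: [0.6, 0.7, -0.0]
grip_width: -0.005
```

Emit:
move_arm(
  moves=[
    {"fingers": 1, "tx": -2, "ty": 3, "tz": 0, "twist": 0},
    {"fingers": 1, "tx": 0, "ty": 3, "tz": 0, "twist": 0},
  ],
)

```text
time: 3.23
position: [0.5176, 0.0837, 0.0959]
tool_rot: [-0.59, 0.592, 0.395, -0.381]
wrist_force: [0.3, 0.6, 0.7]
grip_width: -0.002
```

Emit:
move_arm(
  moves=[
    {"fingers": 1, "tx": 0, "ty": 2, "tz": 0, "twist": 0},
    {"fingers": 1, "tx": 0, "ty": 2, "tz": 0, "twist": 0},
  ],
)

```text
time: 3.4
position: [0.5176, 0.0837, 0.0923]
tool_rot: [-0.59, 0.592, 0.395, -0.381]
wrist_force: [-9.1, 0.3, 28.1]
grip_width: -0.001
```

Emit:
move_arm(
  moves=[
    {"fingers": 1, "tx": 0, "ty": 2, "tz": 0, "twist": 0},
    {"fingers": 1, "tx": 0, "ty": 2, "tz": 0, "twist": 0},
  ],
)

```text
time: 3.57
position: [0.5176, 0.0837, 0.0922]
tool_rot: [-0.59, 0.592, 0.396, -0.38]
wrist_force: [-8.4, -1.2, 22.3]
grip_width: 0.001
```

A is solid, with 22 to 28 N and no sink. Next is B.

Emit:
move_arm(
  moves=[
    {"fingers": 1, "tx": 0, "ty": -20, "tz": 0, "twist": 0},
    {"fingers": 1, "tx": -10, "ty": -10, "tz": 0, "twist": 0},
    {"fingers": 1, "tx": -28, "ty": 0, "tz": 2, "twist": 0},
    {"fingers": 1, "tx": -28, "ty": 0, "tz": 2, "twist": 0},
    {"fingers": 1, "tx": -28, "ty": 0, "tz": 2, "twist": 0},
    {"fingers": 1, "tx": -18, "ty": 0, "tz": 0, "twist": 0},
    {"fingers": 1, "tx": 0, "ty": 0, "tz": 0, "twist": 0},
  ],
)

```text
time: 4.15
position: [0.4645, -0.0219, 0.122]
tool_rot: [-0.588, 0.593, 0.398, -0.381]
wrist_force: [0.4, -0.1, -0.8]
grip_width: -0.001
```

```bash
python3 - <<'E'
from h import *
s=observe();print(s['time'],s['position'],s['wrist_force'],toolR(s).round(3).tolist())
print(toolshift(s,[.464,-.0216,.10]))
p=get_image('wrist');cv2.imwrite('pics/w3.png',p['pixels'])
E
```

```text
4.15 [ 0.46445048 -0.02187844  0.12198667] [ 0.41961045 -0.1366246  -0.75539478] [[0.393, 0.023, -0.919], [0.919, 0.007, 0.393], [0.016, -1.0, -0.019]]
[-0.27476882 21.97153827  0.93279331]
```

View pics/w3.png

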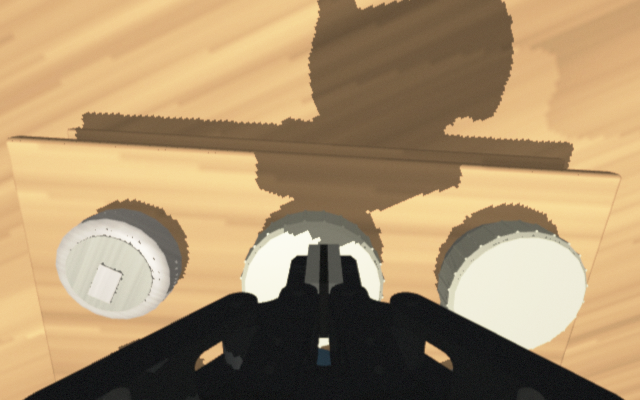

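The view shows the fingertips at about (325,250), over B's outer rim half, with the can clear on the left. I go down.

Emit:
move_arm(
  moves=[
    {"fingers": 1, "tx": 0, "ty": 15, "tz": 0, "twist": 0},
    {"fingers": 1, "tx": 0, "ty": 6, "tz": 0, "twist": 0},
    {"fingers": 1, "tx": 0, "ty": 3, "tz": 0, "twist": 0},
  ],
)

```text
time: 4.45
position: [0.4669, -0.0207, 0.0981]
tool_rot: [-0.588, 0.594, 0.398, -0.379]
wrist_force: [0.2, 0.9, 0.9]
grip_width: -0.0
```

Emit:
move_arm(
  moves=[
    {"fingers": 1, "tx": 0, "ty": 2, "tz": 0, "twist": 0},
    {"fingers": 1, "tx": 0, "ty": 2, "tz": 0, "twist": 0},
  ],
)

```text
time: 4.62
position: [0.4671, -0.0195, 0.0934]
tool_rot: [-0.588, 0.593, 0.398, -0.38]
wrist_force: [-0.3, -0.1, 1.5]
grip_width: -0.0
```

Emit:
move_arm(
  moves=[
    {"fingers": 1, "tx": 0, "ty": 2, "tz": 0, "twist": 0},
    {"fingers": 1, "tx": 0, "ty": 1, "tz": 0, "twist": 0},
  ],
)

```text
time: 4.78
position: [0.4672, -0.0188, 0.0906]
tool_rot: [-0.588, 0.592, 0.399, -0.381]
wrist_force: [-4.6, -1.5, 10.9]
grip_width: 0.002
```

Emit:
move_arm(
  moves=[
    {"fingers": 1, "tx": 0, "ty": 1, "tz": 1, "twist": 0},
    {"fingers": 1, "tx": 0, "ty": 1.5, "tz": 0, "twist": 0},
  ],
)

```text
time: 4.95
position: [0.4673, -0.0188, 0.0902]
tool_rot: [-0.586, 0.593, 0.4, -0.381]
wrist_force: [-9.1, -1.0, 19.0]
grip_width: -0.002
```

Emit:
move_arm(
  moves=[
    {"fingers": 1, "tx": 0, "ty": 1.5, "tz": 0, "twist": 0},
    {"fingers": 1, "tx": 0, "ty": 1.5, "tz": 0, "twist": 0},
  ],
)

```text
time: 5.12
position: [0.4673, -0.0189, 0.0901]
tool_rot: [-0.585, 0.594, 0.4, -0.381]
wrist_force: [-7.0, -1.1, 17.2]
grip_width: -0.004
```

B is solid too, at 17 to 19 N with no sink. Now C, raising first.

Emit:
move_arm(
  moves=[
    {"fingers": 1, "tx": 0, "ty": -25, "tz": 0, "twist": 0},
    {"fingers": 1, "tx": 0, "ty": -30, "tz": 0, "twist": 0},
    {"fingers": 1, "tx": -22, "ty": -5, "tz": -27, "twist": 0},
    {"fingers": 1, "tx": -22, "ty": 0, "tz": -27, "twist": 0},
    {"fingers": 1, "tx": -22, "ty": 0, "tz": -27, "twist": 0},
    {"fingers": 1, "tx": -22, "ty": 0, "tz": -27, "twist": 0},
    {"fingers": 1, "tx": -22, "ty": 0, "tz": -27, "twist": 0},
    {"fingers": 1, "tx": -16, "ty": 0, "tz": -20, "twist": 0},
    {"fingers": 1, "tx": 0, "ty": 0, "tz": 0, "twist": 0},
  ],
)

```text
time: 5.87
position: [0.565, -0.2006, 0.1587]
tool_rot: [-0.581, 0.595, 0.404, -0.382]
wrist_force: [-0.7, 1.0, -0.4]
grip_width: 0.002
```

```bash
python3 - <<'E'
from h import *
s=observe();print(s['time'],s['position'],s['wrist_force'],toolR(s).round(3).tolist())
print(toolshift(s,[.565,-.1995,.10]))
p=get_image('wrist');cv2.imwrite('pics/w4.png',p['pixels'])
E
```

```text
5.8667 [ 0.56499145 -0.20064424  0.15865766] [-0.6563018   0.97739788 -0.38373432] [[0.382, 0.037, -0.923], [0.924, 0.001, 0.382], [0.015, -0.999, -0.034]]
[ 0.16553628 58.61969287  2.39479274]
```

View pics/w4.png

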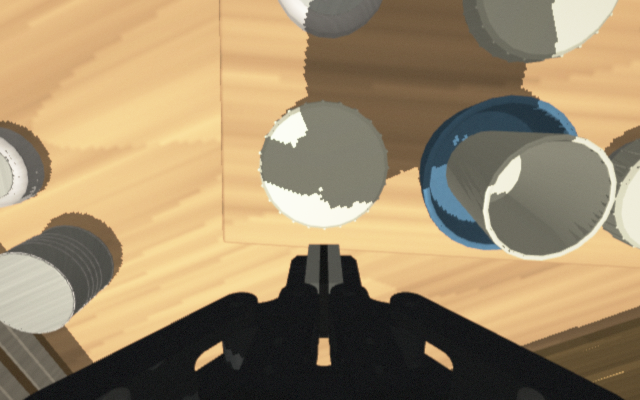

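C is at (323,165) in full view, and the pot is right of the tips and clear of them. I refine C's centre from this picture before going down.

```bash
python3 - <<'E'
from h import *
p=get_image('wrist')
for c in([.538,-.186],[.4908,-.035]):print(proj(p,[[*c,.092]]),cylcent(p,c,.04,.02,.092))
for d in silhouettes('top_a',p):
    o=cent(d['mask']);print(round(d['confidence'],2),o,d['extent'],least_squares(lambda c:cylcent(p,c,.04,.02,.092)-o,[.54,-.18]).x)
E
```

```text
[[322.42777207 169.01716656]] [322.21428472 165.01446517]
[[555.15911397 -22.31389408]] [549.35712511 -25.170086  ]
0.95 [624.77266667 198.57266667] [619.8, 196.9, 40.5, 108.6] [ 0.63644892 -0.01210135]
0.88 [320.99042085 166.91237437] [322.4, 166.4, 127.9, 126.9] [ 0.53882159 -0.18714447]
0.57 [531.70872056  27.25346913] [540.1, 32.4, 154.8, 64.8] [ 0.51223902 -0.04915435]
0.32 [327.58800898  16.28085925] [330.0, 20.4, 108.3, 40.9] [ 0.46491931 -0.15255666]
```

Emit:
move_arm(
  moves=[
    {"fingers": 1, "tx": 0, "ty": 25, "tz": 2, "twist": 0},
    {"fingers": 1, "tx": 0, "ty": 22, "tz": 2, "twist": 0},
    {"fingers": 1, "tx": 0, "ty": 8, "tz": 0, "twist": 0},
    {"fingers": 1, "tx": 0, "ty": 2, "tz": 0, "twist": 0},
  ],
)

```text
time: 6.35
position: [0.56, -0.1886, 0.1018]
tool_rot: [-0.581, 0.592, 0.406, -0.384]
wrist_force: [-0.0, 0.5, 0.1]
grip_width: -0.001
```

Emit:
move_arm(
  moves=[
    {"fingers": 1, "tx": -8, "ty": 0, "tz": -9, "twist": 0},
    {"fingers": 1, "tx": 0, "ty": 1, "tz": 0, "twist": 0},
    {"fingers": 1, "tx": 0, "ty": 0, "tz": 0, "twist": 0},
  ],
)

```text
time: 6.6
position: [0.5662, -0.1983, 0.1025]
tool_rot: [-0.58, 0.591, 0.407, -0.385]
wrist_force: [-0.4, 0.1, -1.3]
grip_width: 0.003
```

Emit:
move_arm(
  moves=[
    {"fingers": 1, "tx": 0, "ty": 2, "tz": 0, "twist": 0},
    {"fingers": 1, "tx": 0, "ty": 2, "tz": 0, "twist": 0},
  ],
)

```text
time: 6.77
position: [0.5676, -0.1991, 0.1005]
tool_rot: [-0.579, 0.593, 0.408, -0.384]
wrist_force: [0.2, -0.4, 0.2]
grip_width: -0.0
```

Emit:
move_arm(
  moves=[
    {"fingers": 1, "tx": 0, "ty": 2, "tz": 0, "twist": 0},
    {"fingers": 1, "tx": 0, "ty": 2, "tz": 0, "twist": 0},
  ],
)

```text
time: 6.93
position: [0.5682, -0.1994, 0.097]
tool_rot: [-0.578, 0.593, 0.408, -0.383]
wrist_force: [-0.0, 0.2, 0.2]
grip_width: 0.001
```

Emit:
move_arm(
  moves=[
    {"fingers": 1, "tx": 0, "ty": 2, "tz": 1, "twist": 0},
    {"fingers": 1, "tx": 0, "ty": 2, "tz": 0, "twist": 0},
  ],
)

```text
time: 7.1
position: [0.5674, -0.199, 0.0928]
tool_rot: [-0.578, 0.593, 0.408, -0.383]
wrist_force: [-0.3, -0.2, 0.2]
grip_width: -0.002
```

Emit:
move_arm(
  moves=[
    {"fingers": 1, "tx": 0, "ty": 1.5, "tz": 0, "twist": 0},
    {"fingers": 1, "tx": 0, "ty": 1.5, "tz": 0, "twist": 0},
  ],
)

```text
time: 7.27
position: [0.5677, -0.1991, 0.091]
tool_rot: [-0.578, 0.594, 0.408, -0.383]
wrist_force: [-7.5, 2.1, 20.3]
grip_width: -0.0
```

Emit:
move_arm(
  moves=[
    {"fingers": 1, "tx": 0, "ty": 1, "tz": 0, "twist": 0},
    {"fingers": 1, "tx": 0, "ty": 1, "tz": 0, "twist": 0},
  ],
)

```text
time: 7.43
position: [0.5676, -0.1991, 0.0913]
tool_rot: [-0.577, 0.594, 0.409, -0.383]
wrist_force: [-3.4, 0.6, 6.9]
grip_width: -0.0
```

C is solid (20 N at z 0.091). Before leaving it I read the moment to see where on the tips the contact is, because the tool now tilts slightly.

Emit:
move_arm(
  moves=[
    {"fingers": 1, "tx": 0, "ty": 2, "tz": 0, "twist": 0},
  ],
)

```text
time: 7.52
position: [0.5677, -0.1991, 0.091]
tool_rot: [-0.577, 0.594, 0.409, -0.383]
wrist_force: [-5.7, 2.1, 18.9]
grip_width: 0.002
```

```bash
python3 - <<'E'
from h import *
s=observe();R=toolR(s);print(R.round(3).tolist(),s['wrist_force'],s['moment'])
print('tool F',R.T@s['wrist_force'],'tool M',R.T@s['moment'], s['position'])
E
```

```text
[[0.372, 0.043, -0.927], [0.928, 0.0, 0.373], [0.017, -0.999, -0.04]] [-5.73135812  2.0649231  18.87377761] [0.41399155 1.11452903 0.00569655]
tool F [  0.09527696 -19.10421394   5.32463957] tool M [1.18847195 0.01270985 0.03113376] [ 0.56772071 -0.19909934  0.09101687]
```

Emit:
move_arm(
  moves=[
    {"fingers": 1, "tx": 0, "ty": -25, "tz": 0, "twist": 0},
    {"fingers": 1, "tx": 0, "ty": -35, "tz": 0, "twist": 0},
    {"fingers": 1, "tx": 0, "ty": -35, "tz": 0, "twist": 0},
    {"fingers": 1, "tx": 35, "ty": -5, "tz": 1, "twist": 0},
    {"fingers": 1, "tx": 35, "ty": 0, "tz": 1, "twist": 0},
    {"fingers": 1, "tx": 35, "ty": 0, "tz": 1, "twist": 0},
    {"fingers": 1, "tx": 35, "ty": 0, "tz": 1, "twist": 0},
    {"fingers": 1, "tx": 35, "ty": 0, "tz": 1, "twist": 0},
    {"fingers": 1, "tx": 35, "ty": 0, "tz": 1, "twist": 0},
    {"fingers": 1, "tx": 35, "ty": 0, "tz": 1, "twist": 0},
    {"fingers": 1, "tx": 15, "ty": 0, "tz": 0, "twist": 0},
    {"fingers": 1, "tx": 0, "ty": 0, "tz": 0, "twist": 0},
    {"fingers": 1, "tx": 0, "ty": 0, "tz": 0, "twist": 0},
  ],
)

```text
time: 8.6
position: [0.6571, 0.0545, 0.1995]
tool_rot: [-0.578, 0.595, 0.408, -0.381]
wrist_force: [-0.3, -0.4, 0.2]
grip_width: -0.003
```

```bash
python3 - <<'E'
from h import *
s=observe();print(s['time'],s['position'],s['wrist_force'],s['moment'],toolR(s).round(3).tolist())
print(toolshift(s,[.655,.046,.10]))
p=get_image('wrist');cv2.imwrite('pics/w5.png',p['pixels'])
print(-p['R'].T@p['t'])
print(proj(p,[[.642,.019,.092]]),cylcent(p,[.642,.019],.04,.02,.092),proj(p,[observe()['position']]))
for d in silhouettes('top_a',p):
    o=cent(d['mask']);print(round(d['confidence'],2),o,d['extent'],least_squares(lambda c:cylcent(p,c,.04,.02,.092)-o,[.64,.02]).x)
E
```

```text
8.6 [0.65708235 0.05448223 0.19953743] [-0.25334058 -0.37127219  0.18269508] [ 0.02067185  0.00541117 -0.00306383] [[0.376, 0.045, -0.925], [0.926, 0.001, 0.377], [0.018, -0.999, -0.041]]
[-10.41281238  99.33584012   2.81930489]
[0.58635096 0.08207099 0.33747857]
[[266.94013955 193.07304538]] [267.45041801 188.85309036] [[319.4627682  264.29143739]]
0.89 [271.72115579  41.81642756] [269.6, 46.0, 125.5, 92.1] [0.55231097 0.06470786]
0.84 [94.20477561 35.25690225] [89.4, 40.2, 142.4, 80.5] [ 0.50441158 -0.04157169]
0.71 [266.38816985 191.51805177] [264.7, 191.5, 107.6, 103.2] [0.64362192 0.01733675]
0.69 [  5.16883117 163.63059163] [10.2, 171.9, 20.5, 84.0] [ 0.55203557 -0.15092706]
```

View pics/w5.png

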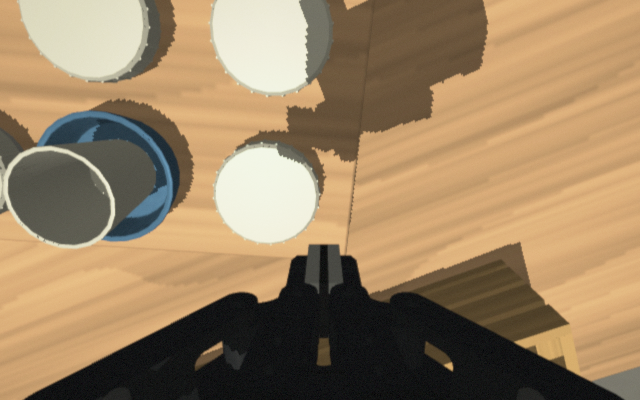

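D is centred at (267,192) and the tips are at (324,245), just off its left rim. The visible tip edge lies about 9 mm nearer the robot than the TCP, so the tilted tip makes contact there. I go down to D's left rim.

Emit:
move_arm(
  moves=[
    {"fingers": 1, "tx": -5, "ty": 25, "tz": 2, "twist": 0},
    {"fingers": 1, "tx": -5, "ty": 30, "tz": 2, "twist": 0},
    {"fingers": 1, "tx": 0, "ty": 25, "tz": 2, "twist": 0},
    {"fingers": 1, "tx": 0, "ty": 15, "tz": 0, "twist": 0},
    {"fingers": 1, "tx": 0, "ty": 0, "tz": 0, "twist": 0},
  ],
)

```text
time: 9.12
position: [0.6517, 0.0374, 0.104]
tool_rot: [-0.578, 0.599, 0.406, -0.377]
wrist_force: [-0.4, 0.6, -1.0]
grip_width: 0.001
```

```bash
python3 - <<'E'
from h import *
s=observe();print(s['time'],s['position'],s['wrist_force'],toolR(s).round(3).tolist())
print(toolshift(s,[.655,.046,.096]))
E
```

```text
9.1167 [0.651661   0.03742036 0.10397582] [-0.40539205  0.58329411 -0.99503114] [[0.386, 0.05, -0.921], [0.922, -0.002, 0.387], [0.018, -0.999, -0.047]]
[9.0585867  8.12009094 0.61570321]
```

Emit:
move_arm(
  moves=[
    {"fingers": 1, "tx": 9, "ty": 0, "tz": 0, "twist": 0},
    {"fingers": 1, "tx": 0, "ty": 2, "tz": 0, "twist": 0},
    {"fingers": 1, "tx": 0, "ty": 2, "tz": 0, "twist": 0},
  ],
)

```text
time: 9.37
position: [0.6561, 0.0428, 0.102]
tool_rot: [-0.579, 0.6, 0.405, -0.375]
wrist_force: [-0.2, -0.5, -0.6]
grip_width: 0.0
```

Emit:
move_arm(
  moves=[
    {"fingers": 1, "tx": 0, "ty": 2, "tz": 0, "twist": 0},
    {"fingers": 1, "tx": 0, "ty": 2, "tz": 0, "twist": 0},
  ],
)

```text
time: 9.53
position: [0.6577, 0.0427, 0.1002]
tool_rot: [-0.578, 0.601, 0.406, -0.374]
wrist_force: [-0.5, 0.8, 0.4]
grip_width: 0.003
```

Emit:
move_arm(
  moves=[
    {"fingers": 1, "tx": 0, "ty": 1.5, "tz": 0, "twist": 0},
    {"fingers": 1, "tx": 0, "ty": 1.5, "tz": 0, "twist": 0},
  ],
)

```text
time: 9.7
position: [0.6585, 0.0427, 0.0982]
tool_rot: [-0.577, 0.602, 0.407, -0.373]
wrist_force: [0.3, -0.4, -0.3]
grip_width: 0.001
```

Emit:
move_arm(
  moves=[
    {"fingers": 1, "tx": 0, "ty": 1.5, "tz": 0, "twist": 0},
    {"fingers": 1, "tx": 0, "ty": 1.5, "tz": 0, "twist": 0},
  ],
)

```text
time: 9.87
position: [0.6589, 0.0428, 0.0955]
tool_rot: [-0.577, 0.602, 0.407, -0.373]
wrist_force: [0.1, 0.1, -2.1]
grip_width: -0.001
```

Emit:
move_arm(
  moves=[
    {"fingers": 1, "tx": 1, "ty": 1.5, "tz": 1, "twist": 0},
    {"fingers": 1, "tx": 0, "ty": 1.5, "tz": 0, "twist": 0},
  ],
)

```text
time: 10.03
position: [0.6585, 0.0443, 0.0922]
tool_rot: [-0.577, 0.602, 0.407, -0.373]
wrist_force: [-0.5, 0.3, 1.2]
grip_width: 0.0
```

Emit:
move_arm(
  moves=[
    {"fingers": 1, "tx": 0, "ty": 1.5, "tz": 0, "twist": 0},
  ],
)

```text
time: 10.12
position: [0.6587, 0.0445, 0.0914]
tool_rot: [-0.577, 0.602, 0.407, -0.373]
wrist_force: [-5.5, 0.0, 14.6]
grip_width: 0.001
```

Emit:
move_arm(
  moves=[
    {"fingers": 1, "tx": 0, "ty": 1.5, "tz": 0, "twist": 0},
  ],
)

```text
time: 10.2
position: [0.6588, 0.0445, 0.0914]
tool_rot: [-0.577, 0.602, 0.407, -0.373]
wrist_force: [-6.9, -1.0, 14.5]
grip_width: 0.001
```

Emit:
move_arm(
  moves=[
    {"fingers": 1, "tx": 0, "ty": 1.5, "tz": 0, "twist": 0},
  ],
)

```text
time: 10.28
position: [0.6588, 0.0445, 0.0915]
tool_rot: [-0.576, 0.602, 0.408, -0.373]
wrist_force: [-6.5, -0.1, 9.6]
grip_width: 0.002
```

D is also solid at a true 29 mm. At C the tilted tip was touching only about 22 mm from centre, so that test was inconclusive. I press C again on its right rim.

Emit:
move_arm(
  moves=[
    {"fingers": 1, "tx": 0, "ty": -25, "tz": 0, "twist": 0},
    {"fingers": 1, "tx": 0, "ty": -35, "tz": 0, "twist": 0},
    {"fingers": 1, "tx": 0, "ty": -35, "tz": 0, "twist": 0},
    {"fingers": 1, "tx": -35, "ty": -5, "tz": 2, "twist": 0},
    {"fingers": 1, "tx": -36, "ty": 0, "tz": 2, "twist": 0},
    {"fingers": 1, "tx": -36, "ty": 0, "tz": 2, "twist": 0},
    {"fingers": 1, "tx": -36, "ty": 0, "tz": 2, "twist": 0},
    {"fingers": 1, "tx": -36, "ty": 0, "tz": 2, "twist": 0},
    {"fingers": 1, "tx": -36, "ty": 0, "tz": 2, "twist": 0},
    {"fingers": 1, "tx": -36, "ty": 0, "tz": 2, "twist": 0},
    {"fingers": 1, "tx": -30, "ty": 0, "tz": 0, "twist": 0},
    {"fingers": 1, "tx": 0, "ty": 0, "tz": 0, "twist": 0},
    {"fingers": 1, "tx": 0, "ty": 0, "tz": 0, "twist": 0},
    {"fingers": 1, "tx": 0, "ty": 0, "tz": 0, "twist": 0},
  ],
)

```text
time: 11.45
position: [0.5258, -0.2178, 0.1895]
tool_rot: [-0.574, 0.603, 0.41, -0.374]
wrist_force: [0.6, 0.4, 0.4]
grip_width: -0.003
```

```bash
python3 - <<'E'
from h import *
s=observe();print(s['time'],s['position'],s['wrist_force'],s['moment'],toolR(s).round(3).tolist())
print(toolshift(s,[.533,-.218,.10]))
p=get_image('wrist');cv2.imwrite('pics/w6.png',p['pixels'])
print(proj(p,[[.5385,-.1865,.092]]),cylcent(p,[.5385,-.1865],.04,.02,.092),proj(p,[observe()['position']]))
for d in silhouettes('top_a',p):
    o=cent(d['mask']);print(round(d['confidence'],2),o,d['extent'],least_squares(lambda c:cylcent(p,c,.04,.02,.092)-o,[.54,-.18]).x)
E
```

```text
11.45 [ 0.52575514 -0.21775843  0.18946807] [0.63012534 0.42702462 0.40910636] [-0.04139576  0.06220852 -0.03636681] [[0.385, 0.064, -0.921], [0.923, -0.006, 0.385], [0.019, -0.998, -0.062]]
[ 0.82773283 89.74871613 -1.25120952]
[[365.88801588 194.43150843]] [364.99201418 189.59957921] [[321.55641979 264.50288993]]
0.93 [624.84178187 213.60291859] [621.3, 213.3, 37.4, 92.4] [ 0.63617615 -0.00908412]
0.7 [552.65108058  47.64264481] [556.8, 52.0, 140.1, 102.2] [ 0.49673159 -0.04137095]
0.64 [363.43155527 189.89235219] [364.9, 188.8, 114.1, 108.9] [ 0.53825912 -0.18762511]
```

View pics/w6.png

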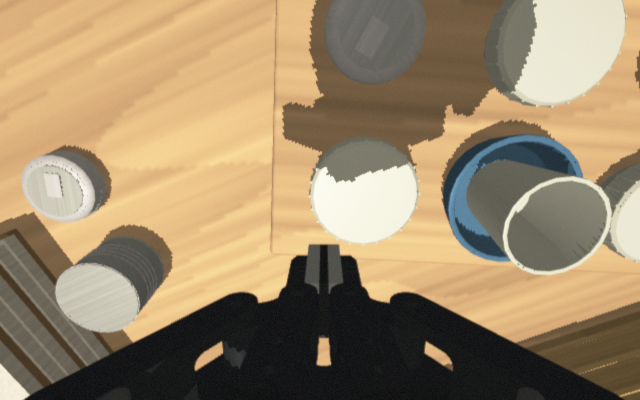

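C is centred at (364,192) and the tips are at (324,245), lined up with its right rim. The tin and can are well clear.

Emit:
move_arm(
  moves=[
    {"fingers": 1, "tx": 0, "ty": 25, "tz": 0, "twist": 0},
    {"fingers": 1, "tx": 0, "ty": 30, "tz": 0, "twist": 0},
    {"fingers": 1, "tx": 0, "ty": 20, "tz": 0, "twist": 0},
    {"fingers": 1, "tx": 0, "ty": 7, "tz": 0, "twist": 0},
    {"fingers": 1, "tx": 0, "ty": 0, "tz": 0, "twist": 0},
  ],
)

```text
time: 11.97
position: [0.5363, -0.2117, 0.107]
tool_rot: [-0.57, 0.602, 0.414, -0.376]
wrist_force: [-0.1, 0.3, -0.2]
grip_width: -0.004
```

```bash
python3 - <<'E'
from h import *
s=observe();print(s['time'],s['position'],s['wrist_force'],toolR(s).round(3).tolist())
print(toolshift(s,[.533,-.218,.096]))
E
```

```text
11.9667 [ 0.53626189 -0.21172171  0.10702936] [-0.07088828  0.34423711 -0.16450781] [[0.375, 0.07, -0.925], [0.927, -0.007, 0.375], [0.02, -0.998, -0.068]]
[-7.25996627 10.81755091  1.40608486]
```

Emit:
move_arm(
  moves=[
    {"fingers": 1, "tx": -8, "ty": 3, "tz": 2, "twist": 0},
    {"fingers": 1, "tx": 0, "ty": 3, "tz": 1, "twist": 0},
    {"fingers": 1, "tx": 0, "ty": 2, "tz": 1, "twist": 0},
  ],
)

```text
time: 12.22
position: [0.5316, -0.2171, 0.1004]
tool_rot: [-0.568, 0.602, 0.416, -0.376]
wrist_force: [0.1, 0.7, 0.1]
grip_width: -0.001
```

Emit:
move_arm(
  moves=[
    {"fingers": 1, "tx": 0, "ty": 2, "tz": 0.5, "twist": 0},
    {"fingers": 1, "tx": 0, "ty": 2, "tz": 0.5, "twist": 0},
  ],
)

```text
time: 12.38
position: [0.5315, -0.2174, 0.0977]
tool_rot: [-0.568, 0.603, 0.416, -0.376]
wrist_force: [0.6, 1.1, 0.6]
grip_width: 0.0
```

Emit:
move_arm(
  moves=[
    {"fingers": 1, "tx": 0, "ty": 1.5, "tz": 0.5, "twist": 0},
    {"fingers": 1, "tx": 0, "ty": 1.5, "tz": 0.5, "twist": 0},
  ],
)

```text
time: 12.55
position: [0.5311, -0.2174, 0.0953]
tool_rot: [-0.567, 0.604, 0.416, -0.375]
wrist_force: [0.3, -0.0, -0.5]
grip_width: 0.0
```

Emit:
move_arm(
  moves=[
    {"fingers": 1, "tx": 0, "ty": 1.5, "tz": 0, "twist": 0},
  ],
)

```text
time: 12.63
position: [0.5312, -0.2174, 0.0939]
tool_rot: [-0.567, 0.604, 0.416, -0.375]
wrist_force: [-0.1, 0.3, -0.1]
grip_width: -0.001
```

Emit:
move_arm(
  moves=[
    {"fingers": 1, "tx": 0, "ty": 1.5, "tz": 0, "twist": 0},
  ],
)

```text
time: 12.72
position: [0.5314, -0.2175, 0.0925]
tool_rot: [-0.567, 0.604, 0.416, -0.375]
wrist_force: [0.7, -0.6, -0.4]
grip_width: 0.001
```

Emit:
move_arm(
  moves=[
    {"fingers": 1, "tx": 0, "ty": 1.5, "tz": 0, "twist": 0},
  ],
)

```text
time: 12.8
position: [0.5315, -0.2177, 0.0913]
tool_rot: [-0.567, 0.604, 0.416, -0.375]
wrist_force: [-4.2, 1.2, 14.7]
grip_width: -0.003
```

Emit:
move_arm(
  moves=[
    {"fingers": 1, "tx": 0, "ty": 1.5, "tz": 0, "twist": 0},
  ],
)

```text
time: 12.88
position: [0.5316, -0.2178, 0.091]
tool_rot: [-0.566, 0.604, 0.416, -0.375]
wrist_force: [-7.9, 4.3, 20.7]
grip_width: -0.0
```

Emit:
move_arm(
  moves=[
    {"fingers": 1, "tx": 0, "ty": 1.5, "tz": 0, "twist": 0},
  ],
)

```text
time: 12.97
position: [0.5316, -0.2178, 0.0911]
tool_rot: [-0.566, 0.604, 0.416, -0.375]
wrist_force: [-7.4, 2.8, 15.8]
grip_width: -0.0
```

```bash
python3 - <<'E'
from h import *
s=observe();R=toolR(s);print('tool F',R.T@s['wrist_force'],'tool M',R.T@s['moment'],s['position'])
E
```

```text
tool F [  0.13318828 -16.40845083   6.6357859 ] tool M [ 1.22415824 -0.01830108 -0.08928307] [ 0.53159913 -0.21779632  0.09110893]
```

C is solid as well, so every press looked hard. Looking back, my first B press used coarse steps: 1.5 N at z 0.0934, then 11 N at 0.0906. That could have hidden a sink of 3 to 5 mm. I press B again in fine steps on its left rim.

Emit:
move_arm(
  moves=[
    {"fingers": 1, "tx": 0, "ty": -25, "tz": 0, "twist": 0},
    {"fingers": 1, "tx": 0, "ty": -35, "tz": 0, "twist": 0},
    {"fingers": 1, "tx": 0, "ty": -30, "tz": 0, "twist": 0},
    {"fingers": 1, "tx": 31, "ty": 0, "tz": 16, "twist": 0},
    {"fingers": 1, "tx": 31, "ty": 0, "tz": 16, "twist": 0},
    {"fingers": 1, "tx": 31, "ty": 0, "tz": 16, "twist": 0},
    {"fingers": 1, "tx": 31, "ty": 0, "tz": 16, "twist": 0},
    {"fingers": 1, "tx": 31, "ty": 0, "tz": 16, "twist": 0},
    {"fingers": 1, "tx": 25, "ty": 0, "tz": 13, "twist": 0},
    {"fingers": 1, "tx": 0, "ty": 0, "tz": 0, "twist": 0},
    {"fingers": 1, "tx": 0, "ty": 0, "tz": 0, "twist": 0},
    {"fingers": 1, "tx": 0, "ty": 0, "tz": 0, "twist": 0},
  ],
)

```text
time: 13.97
position: [0.5053, -0.0086, 0.182]
tool_rot: [-0.565, 0.606, 0.417, -0.373]
wrist_force: [0.9, -0.2, -0.5]
grip_width: 0.0
```

```bash
python3 - <<'E'
from h import *
s=observe();print(s['time'],s['position'],s['wrist_force'],s['moment'],toolR(s).round(3).tolist())
print(toolshift(s,[.512,-.012,.10]))
p=get_image('wrist');cv2.imwrite('pics/w7.png',p['pixels'])
print(proj(p,[[.4908,-.035,.092]]),proj(p,[observe()['position']]))
for d in silhouettes('top_a',p):
    o=cent(d['mask']);print(round(d['confidence'],2),o,d['extent'],least_squares(lambda c:cylcent(p,c,.04,.02,.092)-o,[.5,-.03]).x)
E
```

```text
13.9667 [ 0.50531686 -0.00855618  0.18199868] [ 0.91035946 -0.17484442 -0.50962626] [ 0.00509238  0.01571302 -0.06208023] [[0.375, 0.084, -0.923], [0.927, -0.013, 0.375], [0.019, -0.996, -0.083]]
[-2.24727077 82.30913909 -0.6810851 ]
[[275.30299391 191.48415981]] [[319.54171755 264.96214277]]
0.76 [415.26416295 297.56142584] [413.8, 317.5, 86.3, 78.6] [0.62090968 0.02865092]
0.66 [272.1749274 186.7053243] [273.0, 187.8, 116.8, 111.1] [ 0.49027277 -0.03743308]
0.64 [129.39915161 300.32088123] [133.1, 301.9, 113.0, 90.3] [ 0.53428979 -0.1840216 ]
0.58 [435.89583541 197.31349246] [437.0, 197.4, 115.3, 110.7] [0.54262633 0.06703801]
0.37 [258.11073446 296.13559322] [247.5, 316.9, 72.3, 85.1] [ 0.57021871 -0.08763656]
```

View pics/w7.png

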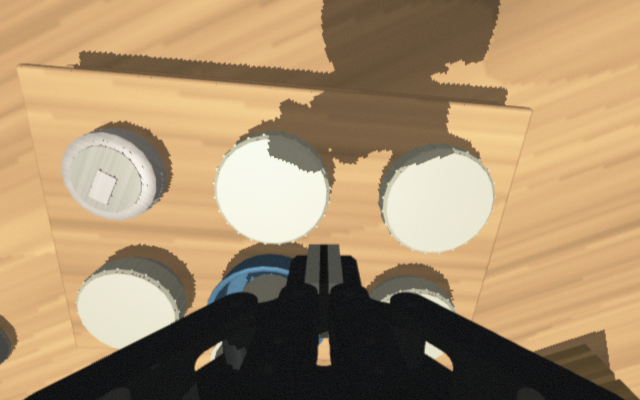

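B is at (273,190), with A at (437,198) and the tips between them at B's left rim. I go down.

Emit:
move_arm(
  moves=[
    {"fingers": 1, "tx": 2, "ty": 25, "tz": 0, "twist": 0},
    {"fingers": 1, "tx": 2, "ty": 25, "tz": 0, "twist": 0},
    {"fingers": 1, "tx": 0, "ty": 20, "tz": 0, "twist": 0},
    {"fingers": 1, "tx": 0, "ty": 7, "tz": 0, "twist": 0},
    {"fingers": 1, "tx": 0, "ty": 0, "tz": 0, "twist": 0},
  ],
)

```text
time: 14.48
position: [0.5168, -0.0131, 0.1042]
tool_rot: [-0.565, 0.61, 0.415, -0.369]
wrist_force: [-0.4, 0.0, -0.1]
grip_width: 0.001
```

```bash
python3 - <<'E'
from h import *
s=observe();print(s['time'],s['position'],s['wrist_force'],toolR(s).round(3).tolist())
print(toolshift(s,[.511,-.012,.098]))
E
```

```text
14.4833 [ 0.51677828 -0.01308823  0.10420158] [-0.35942908  0.02207715 -0.108001  ] [[0.384, 0.09, -0.919], [0.923, -0.016, 0.384], [0.019, -0.996, -0.089]]
[-1.33449588  5.64086125  6.27950555]
```

Emit:
move_arm(
  moves=[
    {"fingers": 1, "tx": -1, "ty": 2, "tz": 6, "twist": 0},
    {"fingers": 1, "tx": 0, "ty": 2, "tz": 1, "twist": 0},
    {"fingers": 1, "tx": 0, "ty": 1, "tz": 0.5, "twist": 0},
  ],
)

```text
time: 14.73
position: [0.5103, -0.013, 0.0997]
tool_rot: [-0.565, 0.611, 0.414, -0.367]
wrist_force: [-0.3, -0.0, -0.4]
grip_width: -0.003
```

Emit:
move_arm(
  moves=[
    {"fingers": 1, "tx": 0, "ty": 1, "tz": 0.2, "twist": 0},
  ],
)

```text
time: 14.82
position: [0.5104, -0.0131, 0.0994]
tool_rot: [-0.565, 0.611, 0.415, -0.367]
wrist_force: [-0.2, -0.2, 0.1]
grip_width: 0.003
```

Emit:
move_arm(
  moves=[
    {"fingers": 1, "tx": 0, "ty": 1, "tz": 0.2, "twist": 0},
  ],
)

```text
time: 14.9
position: [0.5107, -0.0131, 0.0991]
tool_rot: [-0.565, 0.612, 0.415, -0.367]
wrist_force: [0.2, 0.0, 0.8]
grip_width: 0.002
```

Emit:
move_arm(
  moves=[
    {"fingers": 1, "tx": 0, "ty": 1, "tz": 0.2, "twist": 0},
  ],
)

```text
time: 14.98
position: [0.5109, -0.0131, 0.0986]
tool_rot: [-0.564, 0.612, 0.415, -0.366]
wrist_force: [-0.4, 1.1, -0.2]
grip_width: -0.002
```

Emit:
move_arm(
  moves=[
    {"fingers": 1, "tx": 0, "ty": 1, "tz": 0.2, "twist": 0},
  ],
)

```text
time: 15.07
position: [0.5111, -0.013, 0.098]
tool_rot: [-0.564, 0.612, 0.416, -0.366]
wrist_force: [-0.2, 0.1, 0.3]
grip_width: -0.0
```

Emit:
move_arm(
  moves=[
    {"fingers": 1, "tx": 0, "ty": 1, "tz": 0.2, "twist": 0},
  ],
)

```text
time: 15.15
position: [0.5112, -0.0129, 0.0972]
tool_rot: [-0.564, 0.612, 0.416, -0.366]
wrist_force: [0.2, 0.1, -0.2]
grip_width: -0.001
```

Emit:
move_arm(
  moves=[
    {"fingers": 1, "tx": 0, "ty": 1, "tz": 0.2, "twist": 0},
  ],
)

```text
time: 15.23
position: [0.5113, -0.0128, 0.0963]
tool_rot: [-0.564, 0.612, 0.416, -0.366]
wrist_force: [-0.4, 0.7, 0.6]
grip_width: 0.001
```

Emit:
move_arm(
  moves=[
    {"fingers": 1, "tx": 0, "ty": 1, "tz": 0.2, "twist": 0},
  ],
)

```text
time: 15.32
position: [0.5113, -0.0127, 0.0952]
tool_rot: [-0.564, 0.613, 0.416, -0.366]
wrist_force: [0.3, -0.2, 0.5]
grip_width: 0.001
```

Emit:
move_arm(
  moves=[
    {"fingers": 1, "tx": 0, "ty": 1, "tz": 0.2, "twist": 0},
  ],
)

```text
time: 15.4
position: [0.5113, -0.0125, 0.0941]
tool_rot: [-0.564, 0.613, 0.416, -0.366]
wrist_force: [0.4, 0.8, 0.0]
grip_width: -0.001
```

Emit:
move_arm(
  moves=[
    {"fingers": 1, "tx": 0, "ty": 1, "tz": 0.2, "twist": 0},
  ],
)

```text
time: 15.48
position: [0.5114, -0.0124, 0.0931]
tool_rot: [-0.564, 0.613, 0.416, -0.366]
wrist_force: [-0.5, 1.6, 0.3]
grip_width: -0.001
```

Emit:
move_arm(
  moves=[
    {"fingers": 1, "tx": 0, "ty": 1, "tz": 0.2, "twist": 0},
  ],
)

```text
time: 15.57
position: [0.5115, -0.0122, 0.0921]
tool_rot: [-0.564, 0.613, 0.417, -0.365]
wrist_force: [0.2, 1.2, 1.6]
grip_width: 0.003
```

Emit:
move_arm(
  moves=[
    {"fingers": 1, "tx": 0, "ty": 1, "tz": 0.2, "twist": 0},
  ],
)

```text
time: 15.65
position: [0.5116, -0.0121, 0.0911]
tool_rot: [-0.564, 0.613, 0.417, -0.365]
wrist_force: [0.5, 1.3, 2.9]
grip_width: 0.001
```

Emit:
move_arm(
  moves=[
    {"fingers": 1, "tx": 0, "ty": 1, "tz": 0, "twist": 0},
  ],
)

```text
time: 15.73
position: [0.5117, -0.012, 0.0904]
tool_rot: [-0.563, 0.613, 0.417, -0.365]
wrist_force: [-3.5, 1.8, 10.4]
grip_width: 0.0
```

Emit:
move_arm(
  moves=[
    {"fingers": 1, "tx": 0, "ty": 1, "tz": 0, "twist": 0},
  ],
)

```text
time: 15.82
position: [0.5119, -0.012, 0.0901]
tool_rot: [-0.563, 0.613, 0.417, -0.365]
wrist_force: [-5.1, 1.2, 16.3]
grip_width: 0.001
```

The force rises softly from z≈0.0935 to 0.0907 (0, 1.6, 2.9 N) and then goes hard. That is a rocking signature. I look at it while it is pressed.

```bash
python3 - <<'E'
from h import *
p=get_image('wrist');s=get_image('side')
print(observe()['wrist_force'],observe()['moment'])
im=p['pixels'];cv2.imwrite('pics/w8.png',im)
cv2.imwrite('pics/s8.png',cv2.resize(s['pixels'][170:260,270:400],None,fx=6,fy=6,interpolation=cv2.INTER_CUBIC))
E
```

```text
[-4.21361327  1.21554318 11.2862749 ] [0.13247168 0.61506927 0.04656626]
```

View pics/w8.png

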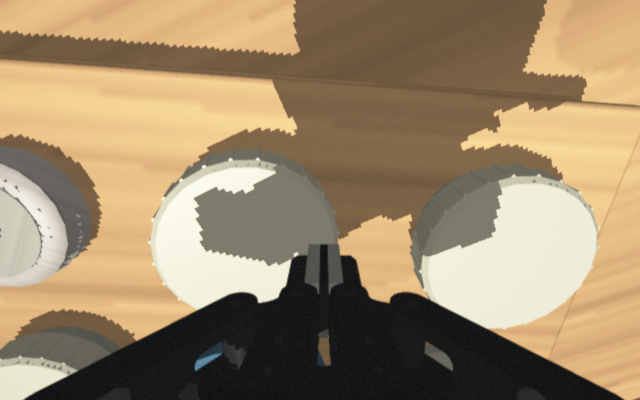

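View pics/s8.png

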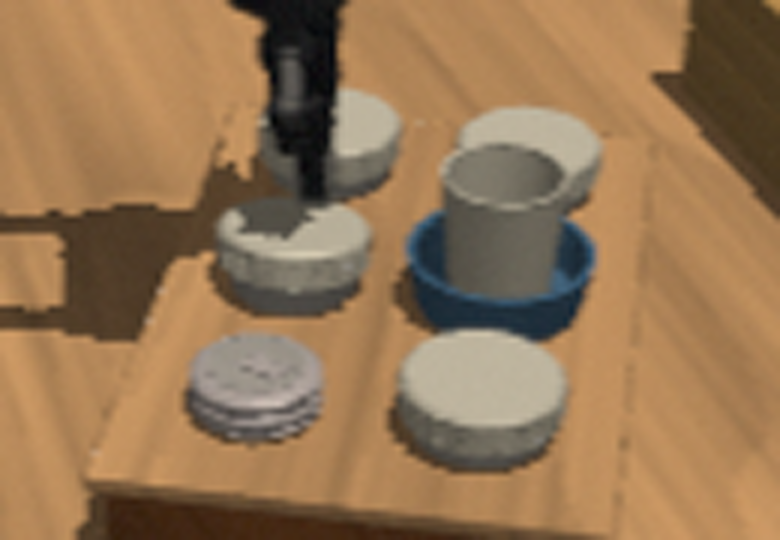

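In the side view B (crop (293,250)) is tipped: its ellipse is foreshortened and more of its skirt shows than on the others. B is the loose one. I release it, check that it springs back level, and refine its centre.

Emit:
move_arm(
  moves=[
    {"fingers": 1, "tx": 0, "ty": -15, "tz": 0, "twist": 0},
    {"fingers": 1, "tx": 0, "ty": -30, "tz": 0, "twist": 0},
    {"fingers": 1, "tx": 0, "ty": -30, "tz": 0, "twist": 0},
    {"fingers": 1, "tx": 0, "ty": -10, "tz": 0, "twist": 0},
    {"fingers": 1, "tx": 0, "ty": 0, "tz": 0, "twist": 0},
    {"fingers": 1, "tx": 0, "ty": 0, "tz": 0, "twist": 0},
  ],
)

```text
time: 16.42
position: [0.5014, -0.0108, 0.1767]
tool_rot: [-0.564, 0.612, 0.416, -0.367]
wrist_force: [-0.4, -0.2, -0.0]
grip_width: -0.002
```

```bash
python3 - <<'E'
from h import *
s=observe();R=toolR(s);print(s['time'],s['position'],s['wrist_force'],s['moment'],R.round(3).tolist())
p=get_image('wrist');sd=get_image('side');tp=get_image('top')
cv2.imwrite('pics/w9.png',p['pixels'])
cv2.imwrite('pics/s9.png',cv2.resize(sd['pixels'][170:260,270:400],None,fx=6,fy=6,interpolation=cv2.INTER_CUBIC))
for dz in (0,5,8,9,10,11,13):print(dz,proj(p,[s['position']+R@[0,0,dz/1000]]))
for nm,q in(('wrist',p),('side',sd),('top',tp)):
  for d in silhouettes('top_a',q):
    o=cent(d['mask']);c=least_squares(lambda c:cylcent(q,c,.04,.02,.094)-o,[.5,-.03]).x
    print(nm,round(d['confidence'],2),o.round(1),np.round(d['extent'],1),c.round(4))
E
```

```text
16.4167 [ 0.50144553 -0.01076256  0.17668719] [-0.44124795 -0.21516827 -0.00684359] [0.03689921 0.03982786 0.01256488] [[0.386, 0.095, -0.918], [0.922, -0.018, 0.386], [0.02, -0.995, -0.095]]
0 [[320.36759801 264.52664561]]
5 [[320.33173369 254.29667881]]
8 [[320.30990313 248.06971395]]
9 [[320.30257344 245.97898588]]
10 [[320.29521708 243.88065271]]
11 [[320.28783391 241.77467288]]
13 [[320.27298657 237.5396054 ]]
wrist 0.98 [443.  200.2] [443.1 198.4 119.1 113.1] [0.5415 0.0666]
wrist 0.97 [425.9 304. ] [418.9 321.3  91.9  78.8] [0.6231 0.0305]
wrist 0.78 [131.2 304.3] [134.9 307.6 111.7  86.3] [ 0.5305 -0.1822]
wrist 0.74 [276.5 191.8] [277.9 190.4 117.1 116.3] [ 0.4898 -0.0369]
side 0.71 [358.4 192.5] [358.9 195.4  22.   15.5] [0.6497 0.0228]
side 0.67 [324.2 192.6] [324.6 193.4  24.8  15.1] [0.5383 0.0545]
side 0.67 [318.  210.1] [316.6 210.   25.   14.6] [ 0.4864 -0.0457]
side 0.59 [349.8 235.4] [349.4 236.   26.6  25.8] [ 0.5346 -0.1997]
top 0.94 [387.1 201.2] [386.1 199.6  27.4  23.8] [ 0.5364 -0.1848]
top 0.65 [334.4 210.2] [334.4 210.2  13.2  18.3] [ 0.4791 -0.0187]
```

View pics/w9.png

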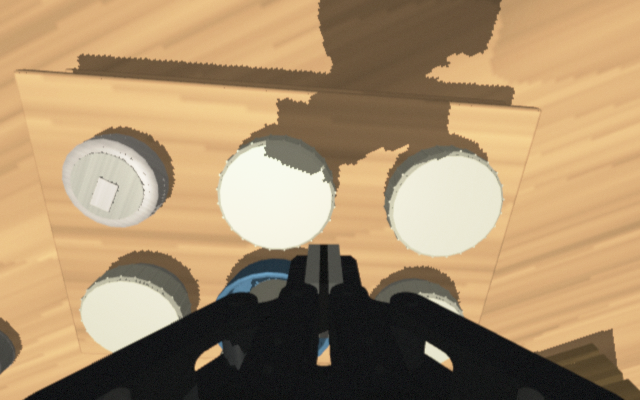

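View pics/s9.png

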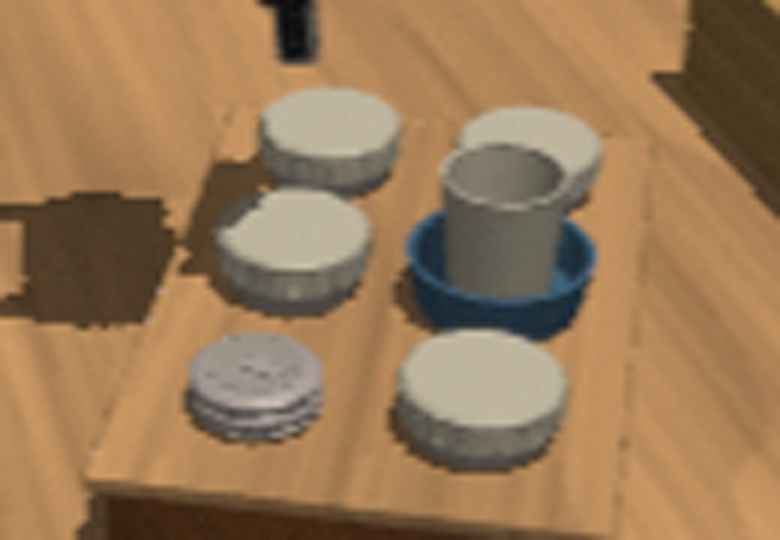

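B is level again in the side view, and the finger tips at (324,245) confirm a lowest edge about 9.5 mm ahead of the TCP. I now go above B's middle with that offset.

Emit:
move_arm(
  moves=[
    {"fingers": 1, "tx": -15, "ty": 5, "tz": 0, "twist": 0},
    {"fingers": 1, "tx": -15, "ty": 20, "tz": 0, "twist": 0},
    {"fingers": 1, "tx": 0, "ty": 22, "tz": 0, "twist": 0},
    {"fingers": 1, "tx": 0, "ty": 12, "tz": 0, "twist": 0},
    {"fingers": 1, "tx": 0, "ty": 5, "tz": 0, "twist": 0},
    {"fingers": 1, "tx": 0, "ty": 0, "tz": 0, "twist": 0},
  ],
)

```text
time: 17.22
position: [0.4946, -0.0404, 0.1063]
tool_rot: [-0.566, 0.61, 0.414, -0.368]
wrist_force: [0.2, 0.5, 0.3]
grip_width: 0.002
```

```bash
python3 - <<'E'
from h import *
s=observe();print(s['time'],s['position'],s['wrist_force'],toolR(s).round(3).tolist())
print(toolshift(s,[.4987,-.0409,.098]))
p=get_image('wrist');cv2.imwrite('pics/w10.png',p['pixels'])
E
```

```text
17.2167 [ 0.49463084 -0.04040759  0.10625986] [0.17263599 0.46160446 0.33446426] [[0.385, 0.089, -0.919], [0.923, -0.017, 0.385], [0.019, -0.996, -0.089]]
[ 0.95619439  8.59665662 -3.19516306]
```

View pics/w10.png

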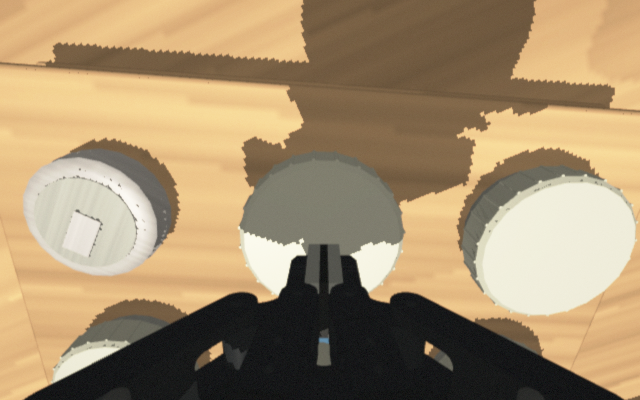

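The tips are nearly on B's middle: the cover spans columns 240 to 403 (centre 321.5) against a tip gap at 324.5, which is 1.5 mm off. I fit the row direction too.

```bash
python3 - <<'E'
from h import *
s=observe();R=toolR(s);p=get_image('wrist')
e=s['position']+R@[0,0,.0095]
print('edge',proj(p,[e]),'dropped',proj(p,[[e[0],e[1],.093]]),e)
# ellipse fit: upper rim from brightness boundary vs wood: use mask
for d in silhouettes('top_a',p):
    if abs(d['extent'][0]-322)<30:
        m=d['mask'];print(d['extent'],d['confidence'])
        cols=np.arange(250,396,6);top=np.array([[c,np.nonzero(m[:,c])[0].min()] for c in cols])
        def f(v):
            th=a; q=proj(p,np.c_[v[0]+.04*np.cos(th),v[1]+.04*np.sin(th),np.full(60,.0935)])
            return [min(np.hypot(*(q-t).T)) for t in top]
        r=least_squares(f,[.490,-.037],diff_step=1e-3);print(r.x,r.cost,proj(p,[[*r.x,.0935]]))
        pts=proj(p,np.c_[.490+.04*np.cos(a),-.0372+.04*np.sin(a),np.full(60,.0935)])
        print(pts.min(0),pts.max(0),m.any(0).nonzero()[0][[0,-1]],top[:,1].min())
E
```

```text
edge [[320.34488687 244.97207574]] dropped [[320.04079397 231.95629455]] [ 0.48608659 -0.03670111  0.10590663]
[321.5, 220.6, 162.3, 144.1] 0.55
[ 0.48725679 -0.03691632] 151.91811856863004 [[320.59173612 234.61783889]]
[238.07027487 157.90360625] [405.75052741 308.0975174 ] [239 403] 151
```

Emit:
move_arm(
  moves=[
    {"fingers": 1, "tx": 0, "ty": 5, "tz": -2, "twist": 0},
    {"fingers": 1, "tx": 0, "ty": 3, "tz": 0, "twist": 0},
    {"fingers": 1, "tx": 0, "ty": 2, "tz": 0, "twist": 0},
    {"fingers": 1, "tx": 0, "ty": 0, "tz": 0, "twist": 0},
  ],
)

```text
time: 17.7
position: [0.5006, -0.0413, 0.1001]
tool_rot: [-0.563, 0.612, 0.417, -0.367]
wrist_force: [0.1, 0.0, -0.2]
grip_width: -0.002
```

```bash
python3 - <<'E'
from h import *
s=observe();R=toolR(s);print(s['position'],s['wrist_force'],s['position']+R@[0,0,.0095],R.round(3).tolist())
E
```

```text
[ 0.50059491 -0.04134222  0.10005361] [ 0.08460014  0.00501178 -0.22231871] [ 0.49187151 -0.03769633  0.09912639] [[0.384, 0.098, -0.918], [0.923, -0.019, 0.384], [0.02, -0.995, -0.098]]
```

Emit:
move_arm(
  moves=[
    {"fingers": 1, "tx": 0, "ty": 2, "tz": 3, "twist": 0},
    {"fingers": 1, "tx": 0, "ty": 2, "tz": 0.5, "twist": 0},
    {"fingers": 1, "tx": 0, "ty": 1, "tz": 0.5, "twist": 0},
  ],
)

```text
time: 17.95
position: [0.4977, -0.0398, 0.0949]
tool_rot: [-0.562, 0.613, 0.417, -0.366]
wrist_force: [1.4, -1.5, 5.1]
grip_width: -0.002
```

Emit:
move_arm(
  moves=[
    {"fingers": 1, "tx": 0, "ty": 1.5, "tz": 0.3, "twist": 0},
  ],
)

```text
time: 18.03
position: [0.498, -0.0398, 0.094]
tool_rot: [-0.562, 0.613, 0.418, -0.366]
wrist_force: [-1.4, -0.0, 7.5]
grip_width: -0.002
```

```bash
python3 - <<'E'
from h import *
s=observe();R=toolR(s);print(s['position'],s['wrist_force'],s['position']+R@[0,0,.0095])
E
```

```text
[ 0.49804044 -0.03984623  0.09395852] [-1.36274079 -0.03603794  7.4915637 ] [ 0.48931885 -0.03620431  0.09299921]
```

Emit:
move_arm(
  moves=[
    {"fingers": 1, "tx": 0, "ty": 1.5, "tz": 0.3, "twist": 0},
  ],
)

```text
time: 18.12
position: [0.4983, -0.0399, 0.0931]
tool_rot: [-0.561, 0.614, 0.418, -0.366]
wrist_force: [-1.9, -0.8, 7.5]
grip_width: 0.004
```

Emit:
move_arm(
  moves=[
    {"fingers": 1, "tx": 0, "ty": 2, "tz": 0.3, "twist": 0},
  ],
)

```text
time: 18.2
position: [0.4985, -0.04, 0.0918]
tool_rot: [-0.561, 0.614, 0.418, -0.365]
wrist_force: [-4.4, -0.5, 8.5]
grip_width: -0.002
```

Emit:
move_arm(
  moves=[
    {"fingers": 1, "tx": 0, "ty": 2, "tz": 0.3, "twist": 0},
  ],
)

```text
time: 18.28
position: [0.4981, -0.0399, 0.0904]
tool_rot: [-0.561, 0.614, 0.418, -0.366]
wrist_force: [-5.7, 0.3, 9.6]
grip_width: -0.003
```

Emit:
move_arm(
  moves=[
    {"fingers": 1, "tx": 0, "ty": 2, "tz": 0.3, "twist": 0},
  ],
)

```text
time: 18.37
position: [0.4981, -0.0399, 0.0897]
tool_rot: [-0.561, 0.614, 0.419, -0.365]
wrist_force: [-9.7, 1.2, 28.8]
grip_width: 0.003
```

It slid down about 5 mm at 7 to 10 N and stopped hard at 29 N. One firm press more, then I lift off.

Emit:
move_arm(
  moves=[
    {"fingers": 1, "tx": 0, "ty": 2.2, "tz": 0.3, "twist": 0},
  ],
)

```text
time: 18.45
position: [0.4982, -0.0399, 0.0897]
tool_rot: [-0.56, 0.614, 0.419, -0.365]
wrist_force: [-11.0, 1.3, 32.9]
grip_width: 0.0
```

Emit:
move_arm(
  moves=[
    {"fingers": 1, "tx": 0, "ty": 2.2, "tz": 0, "twist": 0},
  ],
)

```text
time: 18.53
position: [0.4982, -0.0399, 0.0898]
tool_rot: [-0.56, 0.615, 0.419, -0.365]
wrist_force: [-10.8, 1.7, 26.4]
grip_width: 0.002
```

Emit:
move_arm(
  moves=[
    {"fingers": 1, "tx": 0, "ty": -10, "tz": 0, "twist": 0},
    {"fingers": 1, "tx": 0, "ty": -25, "tz": 0, "twist": 0},
    {"fingers": 1, "tx": 0, "ty": -35, "tz": 0, "twist": 0},
    {"fingers": 1, "tx": 0, "ty": -30, "tz": 0, "twist": 0},
    {"fingers": 1, "tx": 0, "ty": 0, "tz": 0, "twist": 0},
  ],
)

```text
time: 18.95
position: [0.4855, -0.0372, 0.193]
tool_rot: [-0.56, 0.614, 0.419, -0.366]
wrist_force: [1.5, 0.3, -0.1]
grip_width: 0.001
```

```bash
python3 - <<'E'
from h import *
s=observe();print(s['time'],s['position'],s['wrist_force'])
sd=get_image('side')
cv2.imwrite('pics/s11.png',cv2.resize(sd['pixels'][170:260,270:400],None,fx=6,fy=6,interpolation=cv2.INTER_CUBIC))
E
```

```text
18.95 [ 0.48552827 -0.0372491   0.19296074] [ 1.49524618  0.26057016 -0.11290761]
```

View pics/s11.png

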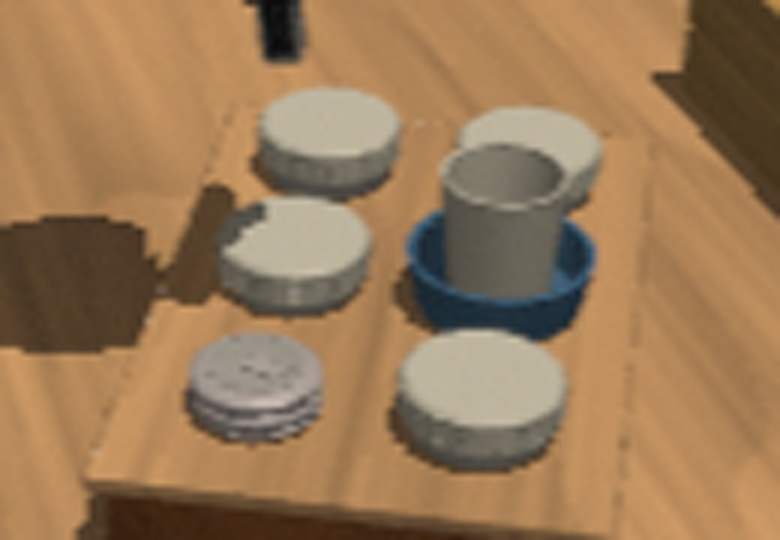

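In the side view B sits level and lower: its top edge is at crop row 198, against 188 before. The neighbours have not moved, so I hand the job in.

```bash
python3 - <<'E'
from rig import *
print(finish_job())
E
```

```text
the job is handed in; nothing more can be done
None
```

The loose cover was the one at about (0.490, -0.036) m, in the middle of the row nearer the robot. I pushed it home and handed the job in at about 19 s.

- **Finding it:** I pressed all four covers near their rims. The other three were solid, going hard at about 15–28 N. The loose one gave softly over about 3 mm at 1–3 N, and the side picture showed it tipped.
- **Two presses repeated:**
    - My first press on the loose cover looked solid because the steps were too coarse.
    - The first press on the cover nearest the tin may have been too close to its middle, because the tool had tilted slightly.
- **Seating it:** I lifted off, and the side picture showed the cover level again. I then pushed at its middle, aiming within about 3 mm. It slid down about 5 mm at 5–10 N and stopped hard, holding about 33 N.
- **Last checks:** The final side picture shows the cover level and about 5 mm lower. The dish, pot, rack can and other covers are in place, and the fingers are clear. I last saw the bottle, the tin and the other cans earlier in the job, and nothing was pressed near them.
- **Not done:** I did not press the rim again after seating. I relied on the hard stop and the picture.
- **Disagreements:** The cameras differed by about 2–3 mm on the cover's centre, so I aimed between their readings. The tool had also drifted to about 0.1 rad of tilt by the end, and I allowed for that in the aim.

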